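# Refit a citrus juicer's strainer and reamer, and hold it switched on

### The arm

A 6-joint arm with a two-finger parallel gripper is mounted at the origin on a cart in front of the work surface, level with it; the furniture and walls round the work are solid. World frame = base frame: x ahead of the robot, y to its left, z up, the work surface at z = 0. Lengths are in m, angles in rad, forces in N, time in s.
With the tool pointing down it reaches from about 0.35 to 0.775 m from the base axis. Payload 7.3 kg.
Tool frame: the origin (TCP) lies at the very end of the fingers, on their centre line; the grasp point (between the pads) lies 19 mm behind it (robot.grip_point_offset is the distance from the TCP to the grasp point, in m); z points along the fingers, y is the line along which they close (so a half turn about z gives the same grasp; the last joint's range is limited). The gripper opens to 92 mm and grips with 3 to 60 N. Pads are 19 mm wide; open, the fingers measure 130 mm over their backs; the gripper's body (75 mm by 190 mm) begins 47 mm behind the grasp point.
Start: joints at [-1.308, 0.342, 1.524, -0, 1.275, -0.146], TCP at [0.209, -0.482, 0.227] pointing down, gripper open.
Joint ranges: [-2.53, 2.53], [-0.77, 2.02], [0.04, 2.7], [-1, 4.14], [0.28, 2.66], [-3.11, 3.11]. Speed limits (rad/s): [2.57, 2.57, 3.14, 3.14, 3.14, 3.14].

### API

Orientations are given as a unit quaternion [x, y, z, w].
In Python, from station import robot, grab_frame, camera_model gives the robot as it stands.
- The arm moves only by the tool servo_tool, never from a script. Its argument "series" is a list of rows, each a list of 7 numbers: the shift along the tool's x, y, z as a fraction of full scale, then the turn, a rotation vector about the tool's x, y, z as a fraction of full scale, then the gripper's target within -1 to 1 (shut at 1, half-way at 0, fully open at -1). A call has exactly 5 rows; each row shifts and turns the commanded pose from where the row before left it, along the tool's axes as they then stand; what a row does not reach is not made up. Full scale, the value 1, is 750 mm for a shift and 45 degrees for a turn. A row lasts 1/12 s, in which the tool goes at most 41.7 mm and 7.16 degrees, less where a joint would pass 70% of its speed; a pose out of reach is approached as far as the arm can. A call with a number of a shift or a turn outside -1 to 1 is refused whole. A call with a gripper value outside its range is refused whole. The fingers move at their own pace and stop on an object; "newtons" is the grip in N (left out, the last holds). Time passes only in rows, so rows that do not move let the fingers close, or fill a call up. It gives the time, the measured TCP pose, the force, the opening and the grip force at its end, in the units of the state.
- robot.get_state(): the state, without advancing time (a new reading comes with each control period).
- grab_frame(name): name is "scene" or "top" or "wrist"; returns the picture (420x560x3 uint8, blue, green, red); there is no depth.
- camera_model(name): a dict with "intrinsics" (3x3 intrinsics, pixels), "world_from_camera" (4x4, takes a point from camera to world coordinates). Camera axes: x right, y down, z forward; pixel columns grow to the right and rows downward; lengths in m; the calibration is good to about 2 mm. A picture is of the moment at which its call begins: read the wrist's pose just before it. camera_model takes no time and is no camera call; for the wrist camera it gives the pose at the moment of the call.
- robot.job_done(): hands the job in; it is judged then, once.
The state is a dict: "time": time; "joints": joint angles; "qd": joint speeds; "tau": joint torques, N m; "tool_pos": TCP position; "ee_rot": TCP orientation; "ft_force": force on the tool from outside, world axes, zero at the start; "ft_torque": the same for the moment, N m; "gripper_width": finger opening in m; "finger_force": force on a finger pad.
Only numpy, scipy, OpenCV 4.12 (cv2) and the standard library are available. Lean on these libraries where they do the work, as an engineer would, in place of code of your own. Each camera call takes 0.05 s, during which the arm holds its last target. There are 200 camera calls.

### The job

The citrus juicer has been washed: lay the steel strainer flat in its bowl, collar up and round the chimney in the middle, and let go of it. Then set the orange reamer cone on the drive spindle, turn it until the splines mesh and slide it fully home. Finish while still holding the cone pressed down with the gripper, the sprung spindle pushed in by more than half of its travel so that the press-to-run switch stays on, and without having knocked or pushed about the pepper mill, timer or scrubber.

Things in the scene. Friction and masses are not known exactly. Their poses are not given: they have to be found in the camera images.
- juicer: Citrus juicer, fixed: grey round motor base, 186 mm across and 100 mm high, with a round steel bowl on top (rim 146 mm above the bench, 177 mm across over the rim, 166 mm inside it) and a spout on its -x side. In the bowl's middle stands a steel chimney, and out of it rises the drive spindle. Origin: on the vertical axis, at bench height; z up.
- bowl_rest (a point): Point on the juicer's axis, 118 mm above the bench, level with the tops of the six radial ribs in the bowl (46 to 69 mm from the axis) on which the strainer's underside rests. Here the bowl is 155 mm wide inside. The chimney (30 to 35 mm across) rises to 24 mm above this point; the unpressed spindle's seat is 36 mm above it, its tip 53 mm. Bowl rim: 28 mm above. z up.
- spindle_seat (a point): Drive spindle: centre of the top face of its steel seat disc (28 mm across), 154 mm above the bench when not pressed; moves down with the spindle. On the seat stands a black cross of four spline ribs, 10 mm high, 6 mm wide, reaching 11.5 mm from the axis along this frame's x and y axes (all quarter turns alike). Starts at any angle; turns stiffly (0.12 N m), not by a light touch. z up.
- spindle_tip (a point): tip of the spindle's steel pilot nose, on the axis 17 mm above the seat and 7 mm above the ribs' tops. The nose is 10 mm across, tapered to 4 mm at the tip over its last 4 mm, and centres the cone before the ribs are met.
- spindle_press (a joint): how far the spindle is pushed down on its spring, m: 0 up, 0.006 at its bottom stop. It needs 7 to 8 N to start moving, then about 1 N more per mm (about 14 N fully down), and springs back. The press-to-run switch is on beyond 0.003.
- strainer_mid (a point): Strainer: perforated disc, 140 mm across, 2 mm thick, 5 mm high rim, with an upright round collar in the middle (47 mm outside, 42 mm inside, 28 mm high from the underside, open through). About 0.11 kg. Stands on the bench, collar up, left or right of the juicer. This point: on its axis, 14 mm above the underside, z up. Grip the collar across its outside from above, tips clear of the disc.
- cone_mid (a point): Reamer cone: orange fluted dome, 58 mm high, 53 mm across with straight sides up to 30 mm above its underside, then rounding to a blunt tip; about 0.12 kg. Stands upright on the bench, on the side of the juicer where the strainer is not. This point: on its axis, 29 mm above the underside. z up. Four of its ribs run right to the tip: they stand over the socket's four slots.
- cone_socket (a point): centre of the cone's underside, mouth of its socket: a cross, 18 mm deep, slots 8.6 mm wide and reaching 13 mm from the axis along this frame's x and y axes (all quarter turns alike). With splines not in line (within about 6 degrees) the underside stops 10 mm above the spindle's seat; in line, the cone slides on until the underside rests on the seat. z up.
- pepper_mill: bystander: wooden pepper mill, 58 mm across, 160 mm high, origin in the middle of its underside
- timer: bystander: white round kitchen timer, 68 mm across, 50 mm high, origin in the middle of its underside
- scrubber: bystander: blue hand scrubber with black bristles, 59x132x72 mm, origin in the middle of its underside
Mind the look-alikes: they are no part of the job. Of the things that look like the part that bears cone_mid, the largest one is meant.

How it is judged:
By the outcome, as a careful person would: the job done as asked, in the order asked, and still so for the second after the job is handed in, while the arm keeps its last pose, push and grip.
It also fails if it takes over 58 s, if anything falls off the work surface, if the arm or the gripper's body presses on something with over 40 N, if the wrist force passes 120 N, or if a joint passes its speed limit or range.

## Working session

There is one attempt and no reset: what is moved stays moved. The work goes in short steps, Python scripts to look and compute and a tool call to move; the robot and the scene stay as the last step left them, time stands still between calls to the robot, and variables do not carry over. Pictures are saved under pics/ and viewed, at most 10 in all, crops included, and the job is handed in when it is done.

Besides the shell and the picture viewer there is one more tool, called after "Call:" as name(argument=value, ...), one argument or row to a line, values as JSON. servo_tool: Moves the arm, as the interface text tells. Its arguments: {"type":"object","properties":{"series":{"type":"array"},"newtons":{"type":"number"}},"required":["series"]}

```bash
mkdir -p pics; ls; python3 - <<'E'
from station import robot, grab_frame, camera_model
import cv2, numpy as np
s=robot.get_state();print({k:np.round(v,3).tolist() for k,v in s.items()})
a=grab_frame("scene");b=grab_frame("top")
cv2.imwrite("pics/scene0.png",a);cv2.imwrite("pics/top0.png",b)
for n in("scene","top","wrist"):
    m=camera_model(n);print(n,np.round(m["intrinsics"],1).tolist(),np.round(m["world_from_camera"],3).tolist())
E
```

```text
pics
{'time': 0.0, 'joints': [-1.308, 0.343, 1.525, -0.0, 1.275, -0.146], 'qd': [-0.001, -0.0, -0.001, -0.0, 0.0, 0.001], 'tau': [-0.001, -43.124, -24.422, 0.072, 0.056, -0.0], 'tool_pos': [0.209, -0.481, 0.226], 'ee_rot': [0.979, 0.203, -0.0, -0.001], 'ft_force': [-0.486, 0.348, 0.045], 'ft_torque': [0.001, -0.026, 0.048], 'finger_force': 0.0, 'gripper_width': 0.092}
scene [[439.1, 0.0, 281.1], [0.0, 439.1, 209.4], [0.0, 0.0, 1.0]] [[-0.629, -0.496, 0.599, -0.148], [-0.777, 0.38, -0.501, 0.525], [0.021, -0.78, -0.625, 0.87], [0.0, 0.0, 0.0, 1.0]]
top [[507.2, 0.0, 285.1], [0.0, 507.2, 199.9], [0.0, 0.0, 1.0]] [[0.021, -0.982, 0.188, 0.272], [-1.0, -0.016, 0.025, -0.076], [-0.022, -0.188, -0.982, 1.489], [0.0, 0.0, 0.0, 1.0]]
wrist [[326.9, 0.0, 280.3], [0.0, 326.9, 210.0], [0.0, 0.0, 1.0]] [[0.397, -0.88, -0.26, 0.28], [-0.918, -0.381, -0.112, -0.45], [-0.0, 0.283, -0.959, 0.384], [0.0, 0.0, 0.0, 1.0]]
```

View pics/top0.png

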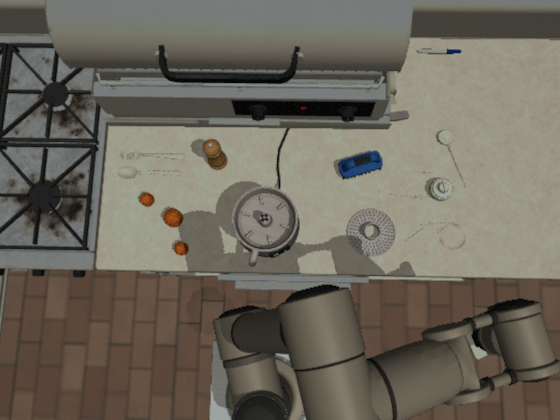

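View pics/scene0.png

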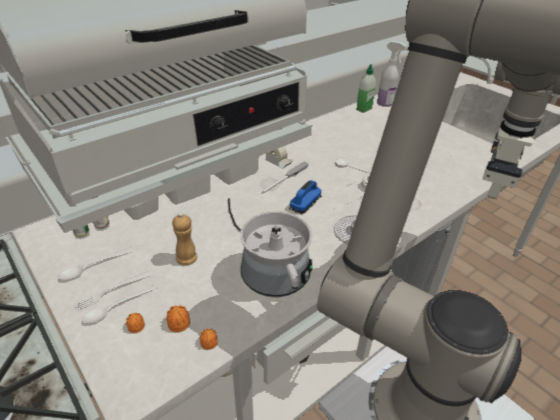

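```bash
cat > h.py <<'E'
from station import robot, grab_frame, camera_model
import cv2, numpy as np
from scipy.spatial.transform import Rotation as R
def ray(m,u,v):
    T=m["world_from_camera"];K=m["intrinsics"];T=np.array(T)
    d=T[:3,:3]@np.linalg.inv(K)@[u,v,1.];return T[:3,3],d/np.linalg.norm(d)
def onz(m,u,v,z):
    o,d=ray(m,u,v);return o+d*(z-o[2])/d[2]
def tri(obs):
    A=np.zeros((3,3));b=np.zeros(3)
    for m,u,v in obs:
        o,d=ray(m,u,v);P=np.eye(3)-np.outer(d,d);A+=P;b+=P@o
    x=np.linalg.solve(A,b);return x,[np.linalg.norm((np.eye(3)-np.outer(d,d))@(x-o)) for o,d in (ray(*q) for q in obs)]
def proj(m,p):
    T=np.linalg.inv(m["world_from_camera"]);q=m["intrinsics"]@(T[:3,:3]@p+T[:3,3]);return q[:2]/q[2]
def orange(im,mn=40):
    h=cv2.cvtColor(im,cv2.COLOR_BGR2HSV);k=cv2.inRange(h,(3,170,60),(14,255,255))
    n,l,s,c=cv2.connectedComponentsWithStats(k);return [(s[i].tolist(),c[i].round(1).tolist()) for i in range(1,n) if s[i][4]>mn]
E
python3 - <<'E'
from h import *
t=camera_model("top");s=camera_model("scene")
T=cv2.imread("pics/top0.png");S=cv2.imread("pics/scene0.png")
for n,im in(("top",T),("scene",S)):
    for o in orange(im):print(n,o)
for n,a,b in(("strainer collar",(371,231),(352,229)),("cone",(173,217),(178,318)),("spindle tip",(265,216),(277,228)),("juicer rim",(265,218),(277,240))):
    print(n,np.round(tri([(t,*a),(s,*b)])[0],3),np.round(tri([(t,*a),(s,*b)])[1],3))
for n,u,v,z in(("strainer",371,232,.01),("juicer spindle",265,217,.17),("mill top",211,147,.16),("mill base",219,163,.0),("timer",440,188,.05),("scrub",360,164,.05),("cone",173,217,.03),("c2",147,199,.02),("c3",181,248,.02),("grill front L",105,120,.1),("R",388,124,.1)):print(n,onz(t,u,v,z).round(3))
a=cv2.resize(T[180:270,120:220],(400,360),interpolation=2);b=cv2.resize(S[290:360,115:230],(400,360),interpolation=2)
cv2.imwrite("pics/cones.png",np.hstack([a,b]))
E
```

```text
top ([140, 193, 14, 13, 128], [146.6, 199.2])
top ([164, 209, 18, 18, 238], [172.4, 217.5])
top ([174, 242, 14, 13, 123], [180.4, 248.1])
scene ([167, 306, 22, 25, 428], [177.7, 318.7])
scene ([127, 314, 17, 18, 230], [134.9, 322.8])
scene ([201, 330, 16, 19, 235], [208.3, 339.2])
strainer collar [ 0.474 -0.287  0.002] [0.008 0.008]
cone [0.496 0.292 0.019] [0.001 0.001]
spindle tip [0.481 0.011 0.161] [0. 0.]
juicer rim [0.48  0.012 0.123] [0.002 0.002]
strainer [ 0.463 -0.291  0.01 ]
juicer spindle [0.477 0.01  0.17 ]
mill top [0.669 0.164 0.16 ]
mill base [0.667 0.166 0.   ]
timer [ 0.589 -0.484  0.05 ]
scrub [ 0.657 -0.255  0.05 ]
cone [0.494 0.289 0.03 ]
c2 [0.548 0.372 0.02 ]
c3 [0.405 0.262 0.02 ]
grill front L [0.764 0.487 0.1  ]
R [ 0.763 -0.329  0.1  ]
```

View pics/cones.png

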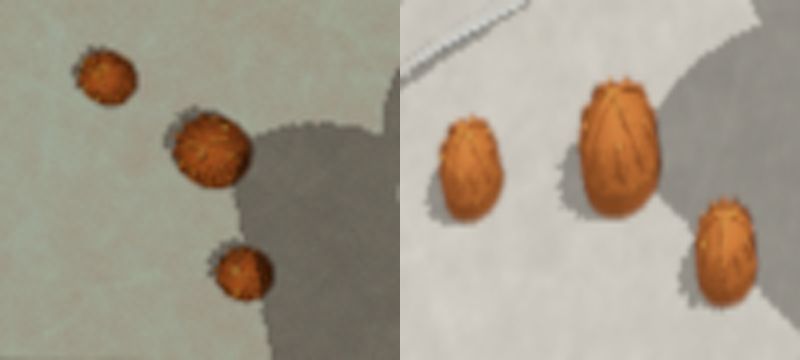

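The three orange cones are at top-view pixels (147,199), (172,217) and (180,248). The one at (172,217) is meant: it covers about twice the pixel area in both views, and the enlarged crop confirms it. The spindle is at about (0.48, 0.011), and its tip triangulated to 0.161 m high. The strainer is at about (0.464, -0.29) and the cone at about (0.495, 0.29). I'll now turn the tool to yaw 0 and move over the strainer.

Call:
servo_tool(
  series=[
    [0,0,0,0,0,0.13,-1],
    [0,0,0,0,0,0.13,-1],
    [0,0,0,0,0,0.13,-1],
    [0,0,0,0,0,0.13,-1],
    [0,0,0,0,0,0,-1],
  ],
)

```text
time: 0.52
tool_pos: [0.2086, -0.4815, 0.2263]
ee_rot: [1.0, -0.002, -0.0, -0.0]
ft_force: [-0.7, 0.0, 0.6]
gripper_width: 0.092
finger_force: 0.0
```

Call:
servo_tool(
  series=[
    [0.034,-0.0253,0,0,0,0,-1],
    [0.034,-0.0253,0,0,0,0,-1],
    [0.034,-0.0253,0,0,0,0,-1],
    [0.034,-0.0253,0,0,0,0,-1],
    [0.034,-0.0253,0,0,0,0,-1],
  ],
)

```text
time: 0.93
tool_pos: [0.337, -0.3857, 0.2265]
ee_rot: [1.0, 0.002, -0.0, -0.0]
ft_force: [-0.2, -0.7, -0.2]
gripper_width: 0.0919
finger_force: 0.0
```

Call:
servo_tool(
  series=[
    [0.034,-0.0253,0,0,0,0,-1],
    [0.034,-0.0253,0,0,0,0,-1],
    [0.034,-0.0253,0,0,0,0,-1],
    [0.034,-0.0253,0,0,0,0,-1],
    [0.034,-0.0253,0,0,0,0,-1],
  ],
)

```text
time: 1.35
tool_pos: [0.4646, -0.2906, 0.2265]
ee_rot: [1.0, 0.002, -0.0, -0.0]
ft_force: [0.5, -0.1, 0.3]
gripper_width: 0.0917
finger_force: 0.0
```

Call:
servo_tool(
  series=[
    [0,0,0,0,0,0,-1],
    [0,0,0,0,0,0,-1],
    [0,0,0,0,0,0,-1],
    [0,0,0,0,0,0,-1],
    [0,0,0,0,0,0,-1],
  ],
)

```text
time: 1.77
tool_pos: [0.4628, -0.2927, 0.2268]
ee_rot: [1.0, -0.0, -0.0, 0.0]
ft_force: [0.6, -0.5, 0.2]
gripper_width: 0.0918
finger_force: 0.0
```

```bash
cat >> h.py <<'E'
import json,os
def snap(name):
    s=robot.get_state();m=camera_model("wrist");im=grab_frame("wrist")
    cv2.imwrite(f"pics/{name}.png",im)
    json.dump({k:np.array(v).tolist() for k,v in m.items()},open(f"pics/{name}.json","w"))
    print("t",round(s["time"],2),"tcp",np.round(s["tool_pos"],4),"yaw",yaw(s),"F",np.round(s["ft_force"],1));return im,m
def yaw(s):
    M=R.from_quat(s["ee_rot"]).as_matrix();return round(float(np.degrees(np.arctan2(M[1,0],M[0,0]))),2),np.round(M[:,2],4)
def load(name):
    return cv2.imread(f"pics/{name}.png"),{k:np.array(v) for k,v in json.load(open(f"pics/{name}.json")).items() if k in("intrinsics","world_from_camera")}
E
python3 -c "
from h import *
im,m=snap('w1')"
```

```text
t 1.77 tcp [ 0.4628 -0.2927  0.2268] yaw (-0.03, array([-2.e-04, -1.e-04, -1.e+00])) F [ 0.6 -0.5  0.2]
```

View pics/w1.png

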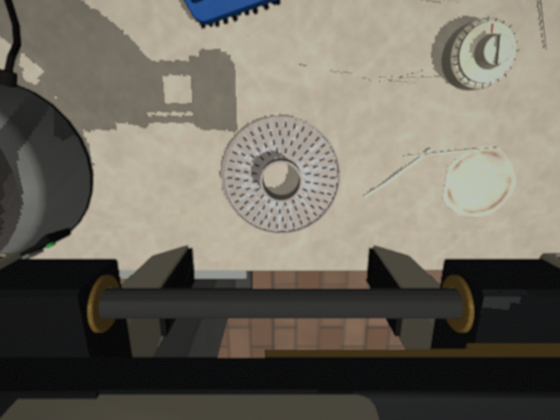

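```bash
python3 - <<'E'
from h import *
im,m=load('w1')
print(proj(m,np.array([.4628,-.2927,.2268])),proj(m,np.array([.4628,-.2927,.0])))
for u,v,z in((280.5,173.5,.004),(222,173,.005),(339,173,.005),(280.5,115,.005),(280.5,232,.005),(281.5,178,.028),(263,178,.028),(301,178,.028)):print(u,v,onz(m,u,v,z).round(4))
E
```

```text
[281.21543237 265.78981261] [280.47305397 180.89038176]
280.5 173.5 [ 0.4724 -0.2927  0.004 ]
222 173 [ 0.4733 -0.2243  0.005 ]
339 173 [ 0.4731 -0.3612  0.005 ]
280.5 115 [ 0.5384 -0.2928  0.005 ]
280.5 232 [ 0.3997 -0.2927  0.005 ]
281.5 178 [ 0.4717 -0.2938  0.028 ]
263 178 [ 0.4717 -0.2734  0.028 ]
301 178 [ 0.4716 -0.3153  0.028 ]
```

Call:
servo_tool(
  series=[
    [0.0026,0,0.042,0,0,0,-0.35],
    [0.0026,0,0.042,0,0,0,-0.35],
    [0.0026,0,0.042,0,0,0,-0.35],
    [0.0026,0,0.042,0,0,0,-0.35],
    [0,0,0,0,0,0,-0.35],
  ],
)

```text
time: 2.23
tool_pos: [0.4682, -0.2902, 0.0952]
ee_rot: [1.0, -0.0, -0.004, -0.003]
ft_force: [-0.8, -0.1, -0.8]
gripper_width: 0.0644
finger_force: 0.0
```

Call:
servo_tool(
  series=[
    [0,0,0,0,0,0,-0.35],
    [0,0,0,0,0,0,-0.35],
    [0,0,0,0,0,0,-0.35],
    [0,0,0,0,0,0,-0.35],
    [0,0,0,0,0,0,-0.35],
  ],
)

```text
time: 2.65
tool_pos: [0.472, -0.2925, 0.1024]
ee_rot: [1.0, 0.0, 0.001, 0.001]
ft_force: [0.3, 0.5, -0.0]
gripper_width: 0.0622
finger_force: 0.0
```

```bash
python3 - <<'E'
from h import *
im,m=snap('w2')
E
```

```text
t 2.65 tcp [ 0.472  -0.2925  0.1024] yaw (0.02, array([ 0.0022, -0.002 , -1.    ])) F [ 0.3  0.5 -0. ]
```

View pics/w2.png

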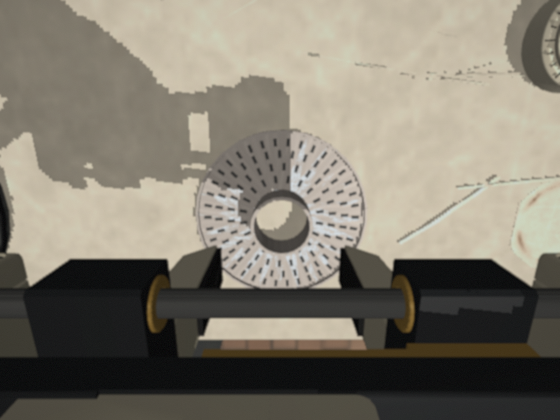

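```bash
python3 - <<'E'
from h import *
_,m1=load('w1');_,m=load('w2')
for u,v,z in((196,208,.005),(365,208,.005),(280,129,.005),(280,290,.005),(280.5,222,.028),(280.5,190,.028),(280.5,253,.028),(250,222,.028),(311,222,.028)):print(u,v,onz(m,u,v,z).round(4))
print(tri([(m1,281.5,178),(m,280.5,222)]),tri([(m1,280.5,173.5),(m,280.5,209.5)]))
E
```

```text
196 208 [ 0.476  -0.2239  0.005 ]
365 208 [ 0.4759 -0.361   0.005 ]
280 129 [ 0.5382 -0.292   0.005 ]
280 290 [ 0.4013 -0.2919  0.005 ]
280.5 222 [ 0.4717 -0.2923  0.028 ]
280.5 190 [ 0.4961 -0.2923  0.028 ]
280.5 253 [ 0.4465 -0.2923  0.028 ]
250 222 [ 0.4717 -0.2695  0.028 ]
311 222 [ 0.4716 -0.3151  0.028 ]
(array([ 0.47172556, -0.29304665,  0.02823924]), [np.float64(0.0007467279462862689), np.float64(0.0007467279462863299)]) (array([ 0.46929975, -0.2926064 , -0.01352419]), [np.float64(0.00015659543502784392), np.float64(0.00015659543502778554)])
```

Call:
servo_tool(
  series=[
    [0,0,0.03,0,0,0,-0.35],
    [0,0,0.03,0,0,0,-0.35],
    [0,0,0.03,0,0,0,-0.35],
    [0,0,0.025,0,0,0,-0.35],
    [0,0,0.01,0,0,0,-0.35],
  ],
)

```text
time: 3.12
tool_pos: [0.4704, -0.2911, 0.005]
ee_rot: [1.0, 0.0, -0.001, -0.001]
ft_force: [-0.6, 0.4, -0.7]
gripper_width: 0.0616
finger_force: 0.0
```

Call:
servo_tool(
  series=[
    [0,0,0,0,0,0,-0.35],
    [0,0,0,0,0,0,-0.35],
    [0,0,0,0,0,0,0.2],
    [0,0,0,0,0,0,0.2],
    [0,0,0,0,0,0,0.2],
  ],
  newtons=20,
)

```text
time: 3.53
tool_pos: [0.4721, -0.2924, 0.0081]
ee_rot: [1.0, 0.0, 0.001, 0.001]
ft_force: [0.6, 0.4, 4.7]
gripper_width: 0.0468
finger_force: 20.6
```

Call:
servo_tool(
  series=[
    [0,0,0,0,0,0,0.4],
    [0,0,0,0,0,0,0.4],
    [0,0,0,0,0,0,0.4],
    [0,0,0,0,0,0,0.4],
    [0,0,0,0,0,0,0.4],
  ],
)

```text
time: 3.95
tool_pos: [0.4721, -0.2924, 0.0082]
ee_rot: [1.0, 0.0, 0.001, 0.001]
ft_force: [-1.2, 0.3, 6.4]
gripper_width: 0.0467
finger_force: 20.0
```

Call:
servo_tool(
  series=[
    [0,0,-0.02,0,0,0,0.4],
    [0,0,-0.045,0,0,0,0.4],
    [0,0,-0.045,0,0,0,0.4],
    [0,0,-0.045,0,0,0,0.4],
    [0,0,-0.045,0,0,0,0.4],
  ],
)

```text
time: 4.37
tool_pos: [0.471, -0.2915, 0.1585]
ee_rot: [1.0, 0.0, -0.0, -0.0]
ft_force: [1.2, -1.0, -1.7]
gripper_width: 0.0467
finger_force: 20.0
```

Call:
servo_tool(
  series=[
    [0,0,-0.045,0,0,0,0.4],
    [0,0,-0.045,0,0,0,0.4],
    [0,0,-0.045,0,0,0,0.4],
    [-0.0123,-0.02,0,0,0,0,0.4],
    [-0.0123,-0.0383,0,0,0,0,0.4],
  ],
)

```text
time: 4.78
tool_pos: [0.4535, -0.2503, 0.2602]
ee_rot: [1.0, -0.001, 0.002, 0.002]
ft_force: [0.7, 0.4, -2.4]
gripper_width: 0.0466
finger_force: 20.0
```

Call:
servo_tool(
  series=[
    [-0.0123,-0.043,0,0,0,0,0.4],
    [-0.0123,-0.043,0,0,0,0,0.4],
    [-0.0123,-0.043,0,0,0,0,0.4],
    [-0.0123,-0.043,0,0,0,0,0.4],
    [-0.0123,-0.043,0,0,0,0,0.4],
  ],
)

```text
time: 5.2
tool_pos: [0.4057, -0.0855, 0.2582]
ee_rot: [1.0, -0.0, -0.0, -0.0]
ft_force: [1.7, 0.0, -2.0]
gripper_width: 0.0463
finger_force: 20.0
```

Call:
servo_tool(
  series=[
    [-0.0123,-0.043,0,0,0,0,0.4],
    [-0.0123,-0.043,0,0,0,0,0.4],
    [-0.0123,-0.044,0,0,0,0,0.4],
    [0,0,0,0,0,0,0.4],
    [0,0,0,0,0,0,0.4],
  ],
)

```text
time: 5.62
tool_pos: [0.3784, 0.0119, 0.2585]
ee_rot: [1.0, 0.002, 0.0, 0.0]
ft_force: [0.2, -0.6, -0.8]
gripper_width: 0.0469
finger_force: 20.0
```

Call:
servo_tool(
  series=[
    [0,0,0,0,0,0,0.4],
    [0,0,0,0,0,0,0.4],
    [0,0,0,0,0,0,0.4],
    [0,0,0,0,0,0,0.4],
    [0,0,0,0,0,0,0.4],
  ],
)

```text
time: 6.03
tool_pos: [0.3792, 0.0099, 0.2581]
ee_rot: [1.0, -0.001, -0.0, 0.0]
ft_force: [0.2, -0.2, -1.1]
gripper_width: 0.0465
finger_force: 20.0
```

```bash
python3 - <<'E'
from h import *
im,m=snap('w3')
E
```

```text
t 6.03 tcp [0.3792 0.0099 0.2581] yaw (-0.06, array([-3.e-04, -1.e-04, -1.e+00])) F [ 0.2 -0.2 -1.1]
```

View pics/w3.png

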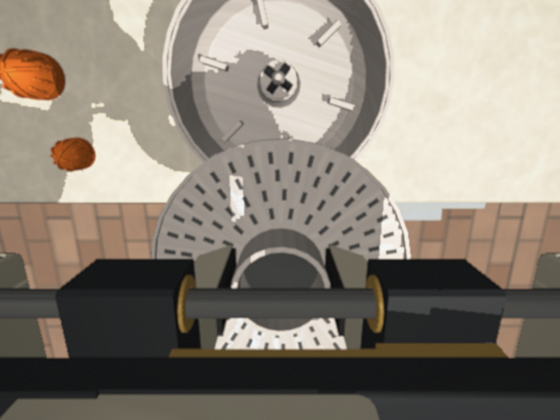

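```bash
cat >> h.py <<'E'
def rect(im,m,c,z,half=.02,n=400):
    """ortho patch of plane z: columns = -y world, rows = -x world"""
    k=[(c[0]+sx*half,c[1]+sy*half,z) for sx,sy in((1,1),(1,-1),(-1,-1),(-1,1))]
    P=np.float32([proj(m,np.array(q)) for q in k]);D=np.float32([[0,0],[n,0],[n,n],[0,n]])
    return cv2.warpPerspective(im,cv2.getPerspectiveTransform(P,D),(n,n),flags=cv2.INTER_CUBIC)
E
python3 - <<'E'
from h import *
im,m=load('w3')
t=camera_model("top");T=cv2.imread("pics/top0.png");s=camera_model("scene")
for z in(.146,.164,.171):print(onz(m,278,77,z).round(4))
print('rim',onz(m,163,60,.146).round(4),onz(m,391,60,.146).round(4))
print(tri([(m,279,76),(t,265,216),(s,277,228)]))
c=onz(m,278,77,.164)
a=rect(im,m,c,.164,.022,400);b=rect(T,t,c,.15,.1,400)
cv2.imwrite("pics/sp.png",np.hstack([a,b]))
E
```

```text
[0.4833 0.0119 0.146 ]
[0.4815 0.0118 0.164 ]
[0.4808 0.0118 0.171 ]
rim [0.4954 0.0989 0.146 ] [ 0.4952 -0.0737  0.146 ]
(array([0.48142896, 0.01065888, 0.16095721]), [np.float64(0.0011499027506510146), np.float64(0.0004797315185265738), np.float64(0.0010117080984927787)])
```

View pics/sp.png

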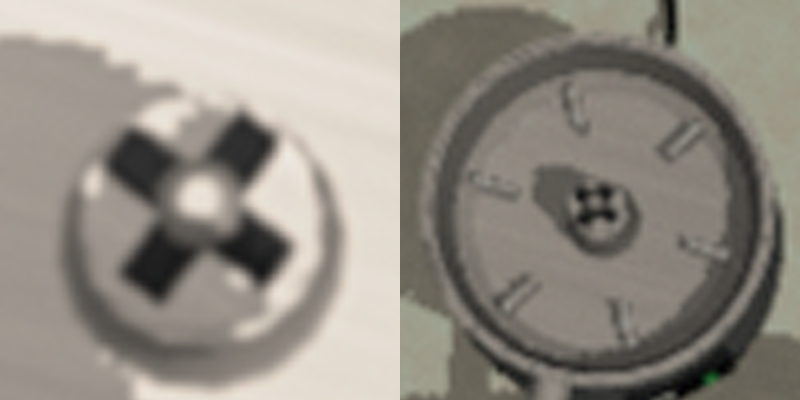

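Wrist view: the spindle is at pixel (278,77), which gives an axis of about (0.4805, 0.0115). Its ribs stand at about 55° (mod 90). The strainer is held level. I'll move it over the axis and lower it.

Call:
servo_tool(
  series=[
    [0.03,0,0,0,0,0,0.4],
    [0.03,-0.002,0,0,0,0,0.4],
    [0.03,0,0,0,0,0,0.4],
    [0.03,0,0,0,0,0,0.4],
    [0.015,0,0,0,0,0,0.4],
  ],
)

```text
time: 6.5
tool_pos: [0.4826, 0.0117, 0.2578]
ee_rot: [1.0, -0.0, 0.0, 0.0]
ft_force: [-1.2, -0.4, -1.6]
gripper_width: 0.047
finger_force: 20.0
```

Call:
servo_tool(
  series=[
    [0,0,0.02,0,0,0,0.4],
    [0,0,0.02,0,0,0,0.4],
    [0,0,0.02,0,0,0,0.4],
    [0,0,0.01,0,0,0,0.4],
    [0,0,0,0,0,0,0.4],
  ],
)

```text
time: 6.92
tool_pos: [0.4794, 0.012, 0.204]
ee_rot: [1.0, -0.0, -0.002, -0.0]
ft_force: [-0.1, 0.8, -1.2]
gripper_width: 0.0465
finger_force: 20.0
```

Call:
servo_tool(
  series=[
    [0,0,0,0,0,0,0.4],
    [0,0,0,0,0,0,0.4],
    [0,0,0,0,0,0,0.4],
    [0,0,0,0,0,0,0.4],
    [0,0,0,0,0,0,0.4],
  ],
)

```text
time: 7.33
tool_pos: [0.4806, 0.012, 0.2062]
ee_rot: [1.0, 0.0, 0.001, 0.0]
ft_force: [0.3, -0.5, -1.4]
gripper_width: 0.0467
finger_force: 20.0
```

```bash
python3 - <<'E'
from h import *
im,m=snap('w4')
E
```

```text
t 7.33 tcp [0.4806 0.012  0.2062] yaw (0.02, array([ 1.1e-03, -3.0e-04, -1.0e+00])) F [ 0.3 -0.5 -1.4]
```

View pics/w4.png

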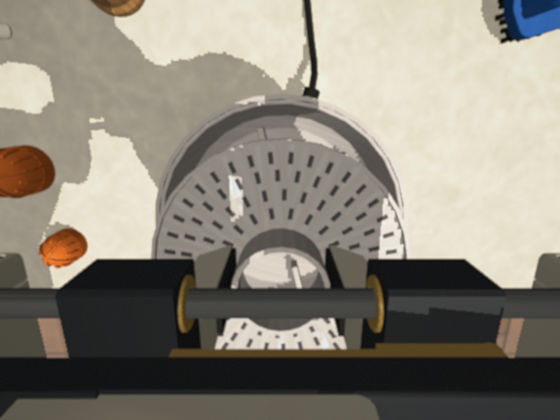

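The bowl rim (columns 155 to 405) is centred on the held strainer (column 280). Lowering.

Call:
servo_tool(
  series=[
    [0,0,0.015,0,0,0,0.4],
    [0,0,0.015,0,0,0,0.4],
    [0,0,0.015,0,0,0,0.4],
    [0,0,0.01,0,0,0,0.4],
    [0,0,0.005,0,0,0,0.4],
  ],
)

```text
time: 7.8
tool_pos: [0.4799, 0.0121, 0.1599]
ee_rot: [1.0, 0.0, -0.001, -0.0]
ft_force: [-0.0, 0.2, -1.2]
gripper_width: 0.047
finger_force: 20.0
```

Call:
servo_tool(
  series=[
    [0,0,0.01,0,0,0,0.4],
    [0,0,0.01,0,0,0,0.4],
    [0,0,0.006,0,0,0,0.4],
    [0,0,0,0,0,0,0.4],
    [0,0,0,0,0,0,0.4],
  ],
)

```text
time: 8.22
tool_pos: [0.4804, 0.0121, 0.1411]
ee_rot: [1.0, 0.0, -0.0, 0.0]
ft_force: [-0.3, 0.2, -1.3]
gripper_width: 0.0465
finger_force: 20.0
```

Call:
servo_tool(
  series=[
    [0,0,0.006,0,0,0,0.4],
    [0,0,0.006,0,0,0,0.4],
    [0,0,0.005,0,0,0,0.4],
    [0,0,0.002,0,0,0,0.4],
    [0,0,0.0,0,0,0,0.4],
  ],
)

```text
time: 8.63
tool_pos: [0.4811, 0.012, 0.1269]
ee_rot: [1.0, 0.0, 0.001, 0.0]
ft_force: [4.3, -1.3, -3.7]
gripper_width: 0.0463
finger_force: 20.0
```

Call:
servo_tool(
  series=[
    [0,0,0,0,0,0,0.4],
    [0,0,0,0,0,0,0.4],
    [0,0,0,0,0,0,0.4],
    [0,0,0,0,0,0,0.4],
    [0,0,0,0,0,0,0.4],
  ],
)

```text
time: 9.05
tool_pos: [0.481, 0.012, 0.1271]
ee_rot: [1.0, 0.0, 0.001, 0.0]
ft_force: [5.4, -0.1, -3.9]
gripper_width: 0.0467
finger_force: 20.0
```

Call:
servo_tool(
  series=[
    [0,0,0.001,0,0,0,-0.35],
    [0,0,0,0,0,0,-0.35],
    [0,0,0,0,0,0,-0.35],
    [0,0,0,0,0,0,-0.35],
    [0,0,0,0,0,0,-0.35],
  ],
)

```text
time: 9.47
tool_pos: [0.48, 0.0121, 0.1262]
ee_rot: [1.0, 0.0, -0.0, 0.0]
ft_force: [-0.1, -0.1, 0.4]
gripper_width: 0.0619
finger_force: 0.0
```

Call:
servo_tool(
  series=[
    [0,0,-0.01,0,0,0,-0.35],
    [0,0,-0.03,0,0,0,-0.35],
    [0,0,-0.04,0,0,0,-0.35],
    [0,0,-0.04,0,0,0,-0.35],
    [0,0,-0.03,0,0,0,-0.35],
  ],
)

```text
time: 9.88
tool_pos: [0.4806, 0.0121, 0.2417]
ee_rot: [1.0, 0.0, 0.001, 0.0]
ft_force: [0.6, -0.0, 0.1]
gripper_width: 0.0617
finger_force: 0.0
```

Call:
servo_tool(
  series=[
    [0,0,0,0,0,0,-0.35],
    [0,0,0,0,0,0,-0.35],
    [0,0,0,0,0,0,-0.35],
    [0,0,0,0,0,0,-0.35],
    [0,0,0,0,0,0,-0.35],
  ],
)

```text
time: 10.3
tool_pos: [0.4797, 0.0121, 0.2376]
ee_rot: [1.0, 0.0, -0.001, -0.0]
ft_force: [-0.5, -0.5, -0.2]
gripper_width: 0.0619
finger_force: 0.0
```

```bash
python3 - <<'E'
from h import *
im,m=snap('w5')
a=rect(im,m,(.4805,.0118),.164,.022,300)
b=rect(im,m,(.4805,.0118),.120,.095,500)
cv2.imwrite("pics/w5c.png",np.hstack([cv2.resize(a,(300,500)),b]))
for o in orange(im):print(o)
E
```

```text
t 10.3 tcp [0.4797 0.0121 0.2376] yaw (0.02, array([-2.4e-03,  2.0e-04, -1.0e+00])) F [-0.5 -0.5 -0.2]
([4, 143, 67, 46, 2348], [38.1, 165.1])
([59, 220, 41, 34, 1012], [79.1, 236.4])
```

View pics/w5c.png

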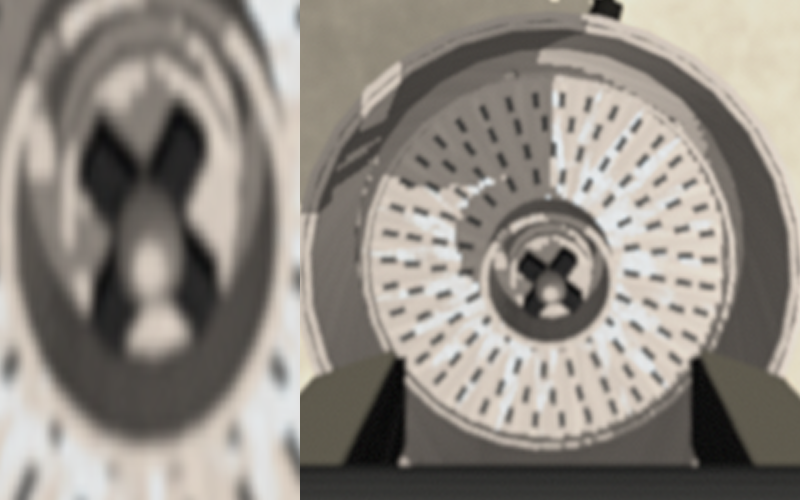

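The strainer lies flat and concentric round the chimney: in the rectified patch the disc spans columns 362 to 735 and rows 70 to 450, which at the rim's height matches 140 mm. The spindle still shows its X-shaped cross. Next is the cone.

Call:
servo_tool(
  series=[
    [-0.0093,-0.0412,0,0,0,0,-0.8],
    [-0.0093,-0.0412,0,0,0,0,-0.8],
    [-0.0093,-0.0412,0,0,0,0,-0.8],
    [-0.0093,-0.0412,0,0,0,0,-0.8],
    [-0.0093,-0.0412,0,0,0,0,-0.8],
  ],
)

```text
time: 10.77
tool_pos: [0.4447, 0.1678, 0.2381]
ee_rot: [1.0, -0.0, -0.001, 0.0]
ft_force: [1.1, 0.8, -0.2]
gripper_width: 0.0825
finger_force: 0.0
```

Call:
servo_tool(
  series=[
    [-0.0093,-0.0412,0,0,0,0,-0.8],
    [-0.0093,-0.0412,0,0,0,0,-0.8],
    [-0.0093,-0.0412,0,0,0,0,-0.8],
    [-0.0093,-0.0412,0,0,0,0,-0.8],
    [0,0,0,0,0,0,-0.8],
  ],
)

```text
time: 11.18
tool_pos: [0.4157, 0.2944, 0.2379]
ee_rot: [1.0, 0.002, -0.001, -0.001]
ft_force: [-0.7, -0.6, -0.5]
gripper_width: 0.0827
finger_force: 0.0
```

Call:
servo_tool(
  series=[
    [0,0,0,0,0,0,-0.8],
    [0,0,0,0,0,0,-0.8],
    [0,0,0,0,0,0,-0.8],
    [0,0,0,0,0,0,-0.8],
    [0,0,0,0,0,0,-0.8],
  ],
)

```text
time: 11.6
tool_pos: [0.4178, 0.2892, 0.2387]
ee_rot: [1.0, -0.001, 0.0, 0.0]
ft_force: [0.2, -0.6, -0.1]
gripper_width: 0.0826
finger_force: 0.0
```

```bash
python3 - <<'E'
from h import *
im,m=snap('w6')
for o in orange(im):
    (x,y,w,h,a),c=o;print(o,onz(m,*c,.029).round(4),onz(m,x+w/2,y+h/2,.015).round(4))
E
```

```text
t 11.6 tcp [0.4178 0.2892 0.2387] yaw (-0.07, array([ 1.e-04, -2.e-04, -1.e+00])) F [ 0.2 -0.6 -0.1]
([181, 37, 39, 41, 1157], [200.8, 57.3]) [0.5507 0.3711 0.029 ] [0.5527 0.3745 0.015 ]
([256, 86, 45, 48, 1698], [278.0, 109.4]) [0.4993 0.2918 0.029 ] [0.4989 0.2913 0.015 ]
([287, 172, 31, 33, 786], [301.8, 187.6]) [0.4135 0.2648 0.029 ] [0.4093 0.263  0.015 ]
```

Call:
servo_tool(
  series=[
    [0.001,-0.0006,0.042,0,0,0,-0.8],
    [0.001,-0.0006,0.042,0,0,0,-0.8],
    [0.001,-0.0006,0.042,0,0,0,-0.8],
    [0.001,-0.0006,0.042,0,0,0,-0.8],
    [0,0,0.03,0,0,0,-0.8],
  ],
)

```text
time: 12.07
tool_pos: [0.4198, 0.291, 0.0879]
ee_rot: [1.0, -0.0, -0.001, 0.001]
ft_force: [0.1, 0.3, -0.5]
gripper_width: 0.0824
finger_force: 0.0
```

Call:
servo_tool(
  series=[
    [0,0,0,0,0,0,-0.8],
    [0,0,0,0,0,0,-0.8],
    [0,0,0,0,0,0,-0.8],
    [0,0,0,0,0,0,-0.8],
    [0,0,0,0,0,0,-0.8],
  ],
)

```text
time: 12.48
tool_pos: [0.4214, 0.2924, 0.0918]
ee_rot: [1.0, 0.0, 0.001, -0.001]
ft_force: [-0.3, -0.1, -0.3]
gripper_width: 0.0826
finger_force: 0.0
```

```bash
python3 - <<'E'
from h import *
im,m=snap('w7')
_,m6=load('w6')
for o in orange(im):
    (x,y,w,h,a),c=o;print(o,onz(m,*c,.029).round(4),onz(m,x+w/2,y+h/2,.015).round(4))
    if a==max(q[0][4] for q in orange(im)): print(tri([(m6,278,109.4),(m,*c)])); C=onz(m,*c,.029)
a=rect(im,m,C,.056,.03,600)
a=cv2.normalize(a,None,0,255,cv2.NORM_MINMAX)
cv2.imwrite("pics/w7c.png",a)
E
```

```text
t 12.48 tcp [0.4214 0.2924 0.0918] yaw (0.02, array([ 0.003 ,  0.0014, -1.    ])) F [-0.3 -0.1 -0.3]
([115, 0, 74, 62, 3498], [153.6, 28.1]) [0.5484 0.3695 0.029 ] [0.5499 0.3756 0.015 ]
([243, 72, 78, 81, 4738], [281.5, 112.3]) [0.4996 0.2921 0.029 ] [0.4996 0.2917 0.015 ]
(array([ 0.49985434,  0.29201584, -0.01246615]), [np.float64(3.864102811121364e-05), np.float64(3.8641028111250664e-05)])
([293, 207, 52, 58, 2176], [318.2, 234.6]) [0.4154 0.2657 0.029 ] [0.409  0.2633 0.015 ]
```

View pics/w7c.png

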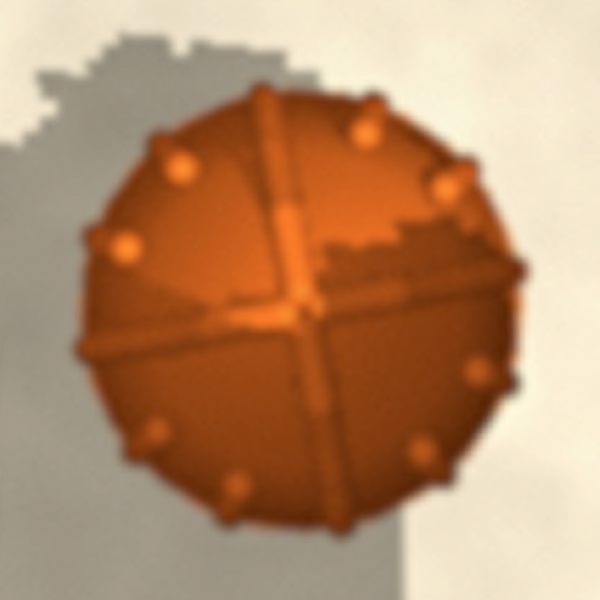

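The picture shows the cone's four tip ribs crossing at (303,310), with the cone yaw at about +10.2° (mod 90). The twelve flutes are 30° apart, so I'll grip between two of them at tool yaw -4.8°. After that the cone needs a turn of about +44.8° to mesh.

Call:
servo_tool(
  series=[
    [0,0,0,0,0,0.107,-0.8],
    [0.025,-0.002,0,0,0,0,-0.8],
    [0.026,-0.002,0,0,0,0,-0.8],
    [0.026,-0.002,0,0,0,0,-0.8],
    [0.026,-0.002,0,0,0,0,-0.8],
  ],
)

```text
time: 12.95
tool_pos: [0.4991, 0.2917, 0.0912]
ee_rot: [0.999, -0.042, 0.001, -0.0]
ft_force: [-0.7, 0.1, 0.5]
gripper_width: 0.0826
finger_force: 0.0
```

Call:
servo_tool(
  series=[
    [0,0,0,0,0,0,-0.8],
    [0,0,0,0,0,0,-0.8],
    [0,0,0,0,0,0,-0.8],
    [0,0,0,0,0,0,-0.8],
    [0,0,0,0,0,0,-0.8],
  ],
)

```text
time: 13.37
tool_pos: [0.4971, 0.2916, 0.0904]
ee_rot: [0.999, -0.042, -0.0, 0.0]
ft_force: [0.1, 0.3, -0.2]
gripper_width: 0.0826
finger_force: 0.0
```

```bash
python3 - <<'E'
from h import *
im,m=snap('w8')
o=max(orange(im),key=lambda q:q[0][4]);print(o)
for p in((.4988,.2919,.058),):print(proj(m,np.array(p)))
E
```

```text
t 13.37 tcp [0.4971 0.2916 0.0904] yaw (-4.76, array([-2.e-04, -1.e-04, -1.e+00])) F [ 0.1  0.3 -0.2]
([246, 182, 69, 78, 4161], [280.2, 219.5])
[280.50638754 240.05361418]
```

Call:
servo_tool(
  series=[
    [0.001,0,0.03,0,0,0,-0.8],
    [0,0,0.03,0,0,0,-0.8],
    [0,0,0.03,0,0,0,-0.8],
    [0,0,0.015,0,0,0,-0.8],
    [0,0,0.006,0,0,0,-0.8],
  ],
)

```text
time: 13.83
tool_pos: [0.4973, 0.291, 0.0051]
ee_rot: [0.999, -0.042, -0.002, 0.001]
ft_force: [0.2, -0.4, 0.1]
gripper_width: 0.0832
finger_force: 0.0
```

Call:
servo_tool(
  series=[
    [0,0,0,0,0,0,-0.8],
    [0,0,0,0,0,0,-0.8],
    [0,0,0,0,0,0,0.4],
    [0,0,0,0,0,0,0.4],
    [0,0,0,0,0,0,0.4],
  ],
  newtons=35,
)

```text
time: 14.25
tool_pos: [0.4992, 0.2916, 0.0079]
ee_rot: [0.999, -0.042, 0.001, -0.0]
ft_force: [-0.5, -0.6, 0.4]
gripper_width: 0.0671
finger_force: 0.0
```

Call:
servo_tool(
  series=[
    [0,0,0,0,0,0,0.4],
    [0,0,0,0,0,0,0.4],
    [0,0,0,0,0,0,0.4],
    [0,0,0,0,0,0,0.4],
    [0,0,0,0,0,0,0.4],
  ],
)

```text
time: 14.67
tool_pos: [0.4988, 0.2914, 0.0073]
ee_rot: [0.999, -0.042, 0.0, -0.0]
ft_force: [-0.7, -0.9, 5.0]
gripper_width: 0.0528
finger_force: 35.0
```

Call:
servo_tool(
  series=[
    [0,0,-0.02,0,0,0,0.4],
    [0,0,-0.045,0,0,0,0.4],
    [0,0,-0.045,0,0,-0.1423,0.4],
    [0,0,-0.045,0,0,-0.1423,0.4],
    [0,0,-0.045,0,0,-0.1423,0.4],
  ],
)

```text
time: 15.08
tool_pos: [0.4981, 0.2912, 0.1579]
ee_rot: [0.992, 0.128, -0.001, 0.0]
ft_force: [0.5, 0.1, -1.4]
gripper_width: 0.053
finger_force: 35.0
```

Call:
servo_tool(
  series=[
    [0,0,-0.045,0,0,-0.1423,0.4],
    [0,0,-0.045,0,0,-0.1423,0.4],
    [0,0,-0.045,0,0,-0.1423,0.4],
    [0,0,0,0,0,-0.1423,0.4],
    [0,0,0,0,0,0,0.4],
  ],
)

```text
time: 15.5
tool_pos: [0.4993, 0.2918, 0.26]
ee_rot: [0.939, 0.344, 0.002, -0.0]
ft_force: [-0.1, 0.2, -2.5]
gripper_width: 0.0525
finger_force: 35.0
```

Call:
servo_tool(
  series=[
    [-0.0323,0.0338,0,0,0,0,0.4],
    [-0.0323,0.0338,0,0,0,0,0.4],
    [-0.0323,0.0338,0,0,0,0,0.4],
    [-0.0323,0.0338,0,0,0,0,0.4],
    [-0.0323,0.0338,0,0,0,0,0.4],
  ],
)

```text
time: 15.92
tool_pos: [0.4861, 0.115, 0.2563]
ee_rot: [0.94, 0.341, -0.002, -0.0]
ft_force: [0.4, 0.5, -1.1]
gripper_width: 0.0525
finger_force: 35.0
```

Call:
servo_tool(
  series=[
    [-0.0323,0.0338,0,0,0,0,0.4],
    [-0.0323,0.0338,0,0,0,0,0.4],
    [-0.0323,0.0338,0,0,0,0,0.4],
    [0,0,0,0,0,0,0.4],
    [0,0,0,0,0,0,0.4],
  ],
)

```text
time: 16.33
tool_pos: [0.4799, 0.0101, 0.2567]
ee_rot: [0.941, 0.339, -0.001, -0.001]
ft_force: [-1.0, 0.5, -1.7]
gripper_width: 0.0525
finger_force: 35.0
```

Call:
servo_tool(
  series=[
    [0,0,0,0,0,0,0.4],
    [0,0,0,0,0,0,0.4],
    [0,0,0,0,0,0,0.4],
    [0,0,0,0,0,0,0.4],
    [0,0,0,0,0,0,0.4],
  ],
)

```text
time: 16.75
tool_pos: [0.4807, 0.0123, 0.2581]
ee_rot: [0.939, 0.343, -0.0, -0.0]
ft_force: [0.2, 0.3, -2.2]
gripper_width: 0.0527
finger_force: 35.0
```

```bash
python3 - <<'E'
from h import *
im,m=snap('w9')
s=robot.get_state();p=s["tool_pos"]
o=max(orange(im),key=lambda q:q[0][4]);print(o, proj(m,np.array([p[0],p[1],p[2]+.05])))
# yaw of cone ribs as held / strainer disc still centred: bright-disc check via rectified patch
w=(p[0]-.4807,p[1]-.0118);print(np.round(w,4))
E
```

```text
t 16.75 tcp [0.4807 0.0123 0.2581] yaw (40.1, array([-1.e-04, -0.e+00, -1.e+00])) F [ 0.2  0.3 -2.2]
([224, 215, 113, 74, 6454], [280.1, 256.6]) [280.599451   324.87880637]
[0.     0.0004]
```

Call:
servo_tool(
  series=[
    [0,0,0.025,0,0,0,0.4],
    [0,0,0.025,0,0,0,0.4],
    [0,0,0.025,0,0,0,0.4],
    [0,0,0.015,0,0,0,0.4],
    [0,0,0.007,0,0,0,0.4],
  ],
)

```text
time: 17.22
tool_pos: [0.4798, 0.0119, 0.1838]
ee_rot: [0.94, 0.342, -0.001, -0.001]
ft_force: [0.0, -0.5, -1.7]
gripper_width: 0.0526
finger_force: 35.0
```

Call:
servo_tool(
  series=[
    [0,0,0,0,0,0,0.4],
    [0,0,0,0,0,0,0.4],
    [0,0,0.005,0,0,0,0.4],
    [0,0,0.005,0,0,0,0.4],
    [0,0,0.004,0,0,0,0.4],
  ],
)

```text
time: 17.63
tool_pos: [0.4809, 0.0115, 0.1751]
ee_rot: [0.94, 0.342, 0.0, 0.0]
ft_force: [0.8, -0.1, -1.6]
gripper_width: 0.0524
finger_force: 35.0
```

Call:
servo_tool(
  series=[
    [0,0,0,0,0,0,0.4],
    [0,0,0,0,0,0,0.4],
    [0,0,0.003,0,0,0,0.4],
    [0,0,0.003,0,0,0,0.4],
    [0,0,0,0,0,0,0.4],
  ],
)

```text
time: 18.05
tool_pos: [0.4805, 0.0115, 0.17]
ee_rot: [0.94, 0.342, -0.0, -0.0]
ft_force: [0.3, -0.0, -1.2]
gripper_width: 0.0527
finger_force: 35.0
```

Call:
servo_tool(
  series=[
    [0,0,0.002,0,0,0,0.4],
    [0,0,0.002,0,0,0,0.4],
    [0,0,0,0,0,0,0.4],
    [0,0,0,0,0,0,0.4],
    [0,0,0,0,0,0,0.4],
  ],
)

```text
time: 18.47
tool_pos: [0.4808, 0.0115, 0.1675]
ee_rot: [0.94, 0.342, 0.0, 0.0]
ft_force: [-0.6, 0.2, -1.8]
gripper_width: 0.0525
finger_force: 35.0
```

Call:
servo_tool(
  series=[
    [0,0,0.002,0,0,0,0.4],
    [0,0,0.002,0,0,0,0.4],
    [0,0,0,0,0,0,0.4],
    [0,0,0,0,0,0,0.4],
    [0,0,0,0,0,0,0.4],
  ],
)

```text
time: 18.88
tool_pos: [0.4807, 0.0115, 0.1644]
ee_rot: [0.94, 0.342, -0.0, 0.0]
ft_force: [0.4, -0.3, -1.1]
gripper_width: 0.0523
finger_force: 35.0
```

Meshed with no resistance: the underside is already about 7 mm below the rib tops. Pressing home.

Call:
servo_tool(
  series=[
    [0,0,0.002,0,0,0,0.4],
    [0,0,0.002,0,0,0,0.4],
    [0,0,0.002,0,0,0,0.4],
    [0,0,0,0,0,0,0.4],
    [0,0,0,0,0,0,0.4],
  ],
  newtons=45,
)

```text
time: 19.3
tool_pos: [0.4808, 0.0115, 0.1606]
ee_rot: [0.94, 0.342, 0.0, 0.0]
ft_force: [-2.5, -0.4, 5.7]
gripper_width: 0.0524
finger_force: 45.0
```

Call:
servo_tool(
  series=[
    [0,0,0.002,0,0,0,0.4],
    [0,0,0.0015,0,0,0,0.4],
    [0,0,0,0,0,0,0.4],
    [0,0,0,0,0,0,0.4],
    [0,0,0,0,0,0,0.4],
  ],
)

```text
time: 19.72
tool_pos: [0.4809, 0.0115, 0.1583]
ee_rot: [0.94, 0.342, 0.0, 0.0]
ft_force: [-2.5, -0.0, 9.0]
gripper_width: 0.0524
finger_force: 45.0
```

Call:
servo_tool(
  series=[
    [0,0,0.002,0,0,0,0.4],
    [0,0,0.0015,0,0,0,0.4],
    [0,0,0,0,0,0,0.4],
    [0,0,0,0,0,0,0.4],
    [0,0,0,0,0,0,0.4],
  ],
)

```text
time: 20.13
tool_pos: [0.4809, 0.0115, 0.1559]
ee_rot: [0.94, 0.342, 0.001, 0.0]
ft_force: [-3.9, 0.3, 10.5]
gripper_width: 0.0526
finger_force: 45.0
```

Call:
servo_tool(
  series=[
    [0,0,0.001,0,0,0,0.4],
    [0,0,0,0,0,0,0.4],
    [0,0,0,0,0,0,0.4],
    [0,0,0,0,0,0,0.4],
    [0,0,0,0,0,0,0.4],
  ],
)

```text
time: 20.55
tool_pos: [0.4809, 0.0115, 0.1553]
ee_rot: [0.94, 0.342, 0.001, 0.0]
ft_force: [-4.2, -0.1, 11.3]
gripper_width: 0.0521
finger_force: 45.0
```

```bash
python3 - <<'E'
from h import *
T=cv2.imread("pics/top0.png");N=grab_frame("top")
for n,(x,y) in dict(timer=(440,188),scrub=(360,164),mill=(213,153)).items():
    a=T[y-22:y+22,x-28:x+28];b=N[y-22:y+22,x-28:x+28]
    print(n,cv2.phaseCorrelate(np.float64(a.mean(2)),np.float64(b.mean(2))),cv2.absdiff(a,b).mean().round(1))
s=robot.get_state();print(s["time"],s["tool_pos"],s["ft_force"],s["gripper_width"])
E
```

```text
timer ((-0.008921019722446744, 0.526015128075425), 0.9915134190678891) 4.7
scrub ((0.015953339917892606, 0.5337743864948088), 0.9799037438764353) 4.0
mill ((0.03218637994712026, 0.40956180391294694), 0.7775070153966266) 14.6
20.6 [0.48086558 0.0114958  0.15525143] [-3.25807911  0.42677812 10.87163516] 0.05255554797423458
```

```bash
python3 -c "
from station import robot
print(robot.job_done())"
```

```text
the job is handed in; nothing more can be done
None
```

The job is handed in at 20.6 s: the strainer lies flat round the chimney and is released, and the gripper is holding the meshed cone down with the spindle about 5 mm in (estimated from tool height and push force). The top camera shows no movement of the pepper mill, timer or scrubber.

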